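# Put the red-capped reagent bottle away in the drawer

### The job

Pull the drawer of the white bench cabinet open by its handle, stand the small red-capped bottle upright on the green mat in the drawer's free compartment, and push the drawer fully shut again. Set the bottle down gently rather than dropping it, move the drawer gently so that the bottles in it stay standing, and leave the other bottles on the bench where they are.

Things in the scene. Friction and masses are not known exactly. Their poses are not given: they have to be found in the camera images.
- cabinet: White sheet-metal bench cabinet with one drawer, fixed to the bench, 170 (its x) x 200 (its y) x 135 (z) mm. Origin: centre of its underside, on the bench; its own -x axis points out of the drawer's front, the way the drawer opens (level; yaw varies, roughly to the robot's left); z up. Shut, the drawer's front face is at its x = -85 mm.
- drawer (a joint): Drawer travel in m, along the cabinet's -x: 0 shut, 0.13 fully open at its stop; stays where left (friction 1.5 N, damping 12 N per m/s, no latch). Blue front 186 wide, top edge 126 mm above the bench. Two compartments side by side (cabinet y 2 to 84 and -84 to -2 mm; cabinet x -73 to 47 mm when shut), floor 21 mm, side walls and divider up to 76 mm, roof over the shut drawer 129 mm above the bench.
- drawer_handle (a point): Middle of the drawer's steel bow handle, moving with the drawer: a level round bar 10 mm thick, 110 mm long along the cabinet's y, its centre line 100 mm above the bench and 45 mm in front of the drawer front, on a leg at each end; 40 mm clear between bar and front, open above and below, so it can be hooked or pinched from above.
- mat_top (a point): Centre of the top face of the green non-slip mat, 108 x 72 x 4 mm, long side along the cabinet's x, lying loose on the drawer's floor in the free compartment (which one varies); top face 25 mm above the bench. It moves with the drawer; hidden while the drawer is shut.
- mate_center (a point): Centre (half-way up) of the blue-capped small bottle, 48 mm diameter, 97 mm tall, about 0.16 kg, that stands loose in the drawer's other compartment.
- red_center (a point): Centre (half-way up) of the red-capped small bottle to be put away, standing on the bench: 48 mm diameter, 97 mm tall, about 0.10 to 0.18 kg; the fixed red cap is 34 mm in diameter and takes up the top 19 mm; the shoulder slopes in below it. Its z axis points up through the cap.
- blue_center (a point): Centre (half-way up) of another blue-capped small bottle, 48 mm diameter, 97 mm tall, that stands on the bench about 0.11 m from the red-capped one (which is nearer varies) and stays there.
- wash_center (a point): Squeeze wash bottle with red cap and spout, 64 mm diameter, 206 mm tall, at the back edge of the bench; this point is on its body's axis, 90 mm above its underside. A bystander.

How it is judged (in metres and radians):
On the way, in this order (a step that is already met when the one before it is completed fails the run):
1. the drawer is pulled open by at least 60 mm (value of joint drawer above 0.06 m), for 0.2 s.
2. the red-capped bottle stands on the mat in the drawer, released, with the drawer still open (horizontal distance between red_center and mat_top below 0.045 m and z of red_center in the frame of mat_top below 0.053 m and angle between red_center's own z axis and vertical below 0.15 rad and value of joint drawer above 0.04 m and contact force between the fingers and red_bottle below 0.1 N), for 0.2 s.
At the end, for the whole second after the job is handed in: The drawer is shut to within 5 mm; inside it the red-capped bottle stands upright (within 0.15 rad) and at rest on the green mat (its axis within 45 mm of the mat's centre, its underside on the mat), and the blue-capped bottle in the drawer stands upright too (value of joint drawer below 0.005 m and horizontal distance between red_center and mat_top below 0.045 m and z of red_center in the frame of mat_top below 0.053 m and x of mat_top in the frame of cabinet above -0.045 m and angle between each of red_center, mate_center's own z axis and vertical below 0.15 rad and linear speed of red_bottle below 0.02 m/s); the robot touches nothing.
It fails at once if the bottle that stood in the drawer, or the red-capped bottle, is tipped over (angle between mate_center's own z axis and vertical above 0.6 rad or angle between red_center's own z axis and vertical above 1.2 rad).
It fails at once if the red-capped bottle is dropped or flung at the drawer (faster than 0.7 m/s within 60 mm of the mat's centre, seen from above) (linear speed of red_bottle above 0.7 m/s and horizontal distance between red_center and mat_top below 0.06 m).
It fails at once if the other blue-capped bottle on the bench or the wash bottle is moved by more than 30 mm (distance of any of blue_center, wash_center from where it was at the start of the episode above 0.03 m).
It also fails if it takes over 64 s, if anything falls off the work surface, if the arm or the gripper's body presses on something with over 40 N, if the wrist force passes 120 N, or if a joint passes its speed limit or range.

### The arm

A 6-joint arm with a two-finger parallel gripper is mounted at the origin on the work surface; the furniture and walls round the work are solid. World frame = base frame: x ahead of the robot, y to its left, z up, the work surface at z = 0. Lengths are in m, angles in degrees, forces in N, time in s.
With the tool pointing down it reaches from about 0.35 to 0.875 m from the base axis. Payload 4.2 kg.
Tool frame: the origin (TCP) lies midway between the tips of the shut fingers; the grasp point (between the pads) lies r.pinch_z behind it (r.pinch_z is the distance from the TCP to the grasp point, in m); z points along the fingers, y is the direction in which the jaws open and shut (so a half turn about z gives the same grasp; the last joint's range is limited). The gripper opens to 87 mm and grips with 3 to 60 N. Pads are 19 mm wide; open, the fingers measure 117 mm over their backs; the gripper's body (75 mm by 190 mm) begins 51 mm behind the grasp point.
Start: joints at [84.488, 22.042, 0.453, 0, -68.411, -14.817], TCP at [0.217, 0.586, 0.223] pointing down, gripper open.
Joint ranges: [-179.83, 179.83], [-69.29, 118.12], [-61.27, 80.66], [-181.25, 117.63], [-171.15, -9.14], [-177.46, 177.46]. Speed limits (degrees/s): [159.86, 159.86, 180, 180, 180, 180].

### API

Orientations are given as a 3x3 rotation matrix whose columns are the frame's x, y, z axes.
In Python, from station import r gives the robot as it stands. The module is installed in compiled form; this text tells all that it offers.
- The arm moves only by the tool play_rows, never from a script. Its argument "deltas" is a list of rows, each a list of 7 numbers: the shift along the tool's x, y, z in units of 25 mm (1.0 is 25 mm), then the turn, a rotation vector about the tool's x, y, z in units of 5 degrees (1.0 is 5 degrees), then the finger opening in mm, from 0 to 87. In form: [[tx, ty, tz, wx, wy, wz, fingers], ...]. A call has 1 to 12 rows; each row is the pose to reach, as a shift and turn from the pose commanded when the call began, along the tool's axes at that moment; what a row does not reach only later rows make up. A row lasts 1/10 s, in which the tool goes at most 50 mm and 8.59 degrees, less where a joint would pass 70% of its speed; a pose out of reach is approached as far as the arm can. A call with a gripper value outside its range is refused whole. The fingers move at their own pace and stop on an object; the grip force is fixed at half the most. Time passes only in rows, so rows that repeat a pose let the fingers close. It gives the time, the measured TCP pose, the force and the opening at its end, in the units of the state.
- r.sense(): the state, without advancing time (a new reading comes with each control period).
- r.capture(name): name is "side" or "top"; returns a dict with "pixels" (400x640x3 uint8, red, green, blue), "camera_matrix" (3x3 intrinsics, pixels), "R" (3x3) and "t" (3): a world point X has camera coordinates R X + t. Camera axes: x right, y down, z forward; pixel columns grow to the right and rows downward; lengths in m; the calibration is good to about 2 mm. A picture is of the moment at which its call begins. There is no depth.
- r.finish_job(): hands the job in, once; it reports no verdict.
Trained networks look in the newest picture that a camera, given by its name, has taken for a name from the list of things; names that differ only in an ending like _2 or _b are one class to them, and where a whole thing is asked for, a point or a joint stands for the part that bears it (a point fixed in the world has none). Each returns a list of dicts, best first, with "score" (0 to 1); they miss things now and then, are a little off and sometimes report something else, mostly with a low value. They report only what shows in the picture. A call takes as long as a camera call.
- r.spot_in(camera, target): "centre" ([x, y, z] in m, in world coordinates, good to about 4 mm: the middle of the surface that is visible of it).
- r.cut_out(camera, target): "region" (400x640 bool, what is visible of it).
The state is a dict: "time_s": time; "joints": joint angles; "joint_velocities": joint speeds; "effort": joint torques, N m; "tcp_pos": TCP position; "ee_rot": TCP orientation; "wrist_force": force on the tool from outside, world axes, zero at the start; "moment": the same for the moment, N m; "gripper_width": opening from 0.0 (shut) to 1.0 (fully open).
Only numpy, scipy, OpenCV 4.12 (cv2) and the standard library are available. Lean on these libraries where they do the work, as an engineer would, in place of code of your own. Each camera call takes 0.05 s, during which the arm holds its last target.

## Working session

There is one attempt and no reset: what is moved stays moved. The work goes in short steps, Python scripts to look and compute and a tool call to move; the robot and the scene stay as the last step left them, time stands still between calls to the robot, and variables do not carry over. Pictures are saved under pics/ and viewed, and the job is handed in when it is done.

Besides the shell and the picture viewer there is one more tool, called as name(argument=value, ...), one argument or row to a line, values as JSON. play_rows: Moves the arm, as the interface text tells. Its arguments: {"type":"object","properties":{"deltas":{"type":"array","items":{"type":"array","items":{"type":"number"}}}},"required":["deltas"]}

```bash
mkdir -p pics; cat > h.py <<'E'
from station import r
import numpy as np, cv2
def shot(cam,name):
    c=r.capture(cam); cv2.imwrite(f'pics/{name}.png',c['pixels'][:,:,::-1]); return c
def proj(c,X):
    p=c['R']@np.array(X)+c['t']; q=c['camera_matrix']@p; return q[:2]/q[2]
def ray(c,u,v,z):
    d=c['R'].T@np.linalg.inv(c['camera_matrix'])@np.array([u,v,1.]); o=-c['R'].T@c['t']
    return o+d*(z-o[2])/d[2]
E
python3 - <<'E'
from h import *
np.set_printoptions(precision=4,suppress=True)
s=r.sense();print(s['tcp_pos'],s['ee_rot'],s['gripper_width'],r.pinch_z,s['time_s'])
for cam in('side','top'):
    c=shot(cam,cam+'0'); print(cam,-c['R'].T@c['t'])
    for n in['cabinet','drawer','drawer_handle','red_center','blue_center','wash_center','mat_top','mate_center']:
        print(n,[(np.round(d['centre'],4),round(d['score'],2)) for d in r.spot_in(cam,n)][:3])
print(r.sense()['time_s'])
E
```

```text
[0.2169 0.5855 0.2215] [[ 0.9376 -0.3476 -0.0007]
 [-0.3476 -0.9376 -0.0021]
 [ 0.0001  0.0022 -1.    ]] 0.9994465115957607 0.0187 0.0
side [0.5003 0.4159 0.6221]
cabinet [(array([ 0.5344, -0.354 ,  0.0836]), 0.18)]
drawer [(array([ 0.536 , -0.3577,  0.0877]), 0.81)]
drawer_handle [(array([ 0.5378, -0.3556,  0.0836]), 0.74)]
red_center [(array([ 0.6001, -0.0079,  0.0591]), 0.87)]
blue_center [(array([ 0.4714, -0.0276,  0.0583]), 0.86)]
wash_center [(array([ 0.6933, -0.1545,  0.0972]), 0.93)]
mat_top []
mate_center []
top [ 0.5202 -0.2106  0.9557]
cabinet [(array([ 0.536 , -0.4367,  0.1342]), 0.71)]
drawer [(array([ 0.5429, -0.3542,  0.1088]), 0.66)]
drawer_handle [(array([ 0.5427, -0.3584,  0.1019]), 0.71)]
red_center [(array([ 0.6015, -0.0326,  0.0663]), 0.75)]
blue_center [(array([ 0.4772, -0.049 ,  0.0681]), 0.75)]
wash_center [(array([ 0.6932, -0.1797,  0.1201]), 0.81)]
mat_top []
mate_center []
0.9
```

View pics/side0.png

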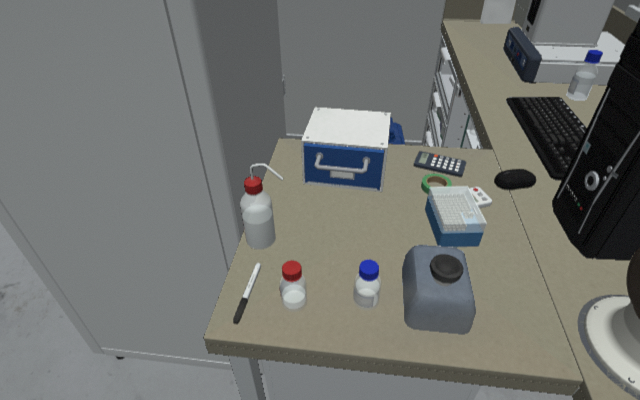

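View pics/top0.png

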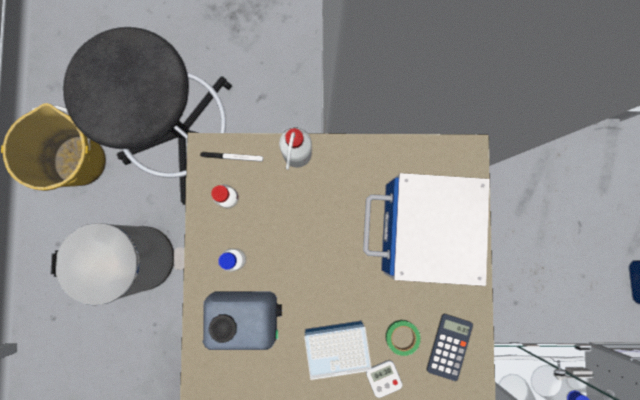

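The top view shows the handle bar at about u=367, v=197–255, the red cap at (220,193) and the blue cap at (228,261). The drawer opens to the image left, which is world +y. I'll zoom in.

```bash
python3 - <<'E'
import cv2
a=cv2.imread('pics/top0.png')
cv2.imwrite('pics/z1.png',cv2.resize(a[165:295,355:495],None,fx=5,fy=4.5,interpolation=cv2.INTER_CUBIC)[:600])
cv2.imwrite('pics/z2.png',cv2.resize(a[175:280,200:250],None,fx=5,fy=5,interpolation=cv2.INTER_CUBIC))
E
```

```text
(no output)
```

View pics/z1.png

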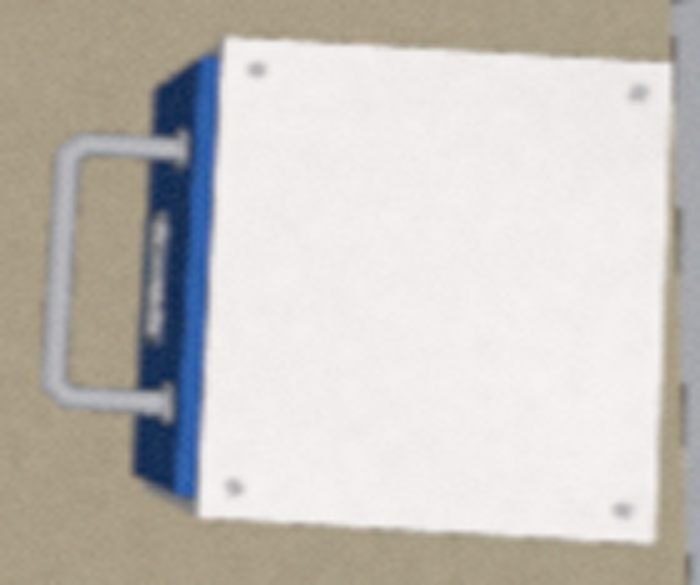

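View pics/z2.png

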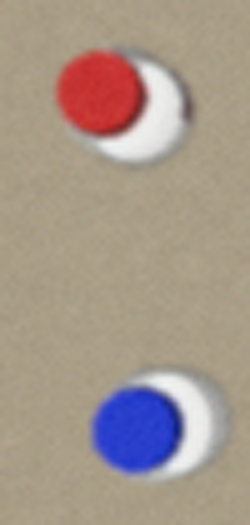

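```bash
python3 - <<'E'
from h import *
np.set_printoptions(precision=4,suppress=True)
c=r.capture('top')
z=lambda x,y:((x+.5)/5+355-.5,(y+.5)/4.5+165-.5)
C=[ray(c,*z(*p),.135) for p in[(225,38),(672,63),(655,543),(198,517)]]
print(np.array(C),np.mean(C,0))
ax=(C[0]+C[3]-C[1]-C[2]); ay=(C[0]+C[1]-C[2]-C[3])
print('out yaw',np.degrees(np.arctan2(ax[1],ax[0])),np.degrees(np.arctan2(ay[1],ay[0])),np.linalg.norm(ax)/2,np.linalg.norm(ay)/2)
B=[ray(c,*z(*p),.1) for p in[(66,150),(52,385)]]
print(np.array(B),np.mean(B,0), np.degrees(np.arctan2(*(B[0]-B[1])[1::-1])))
z=lambda x,y:((x+.5)/5+200-.5,(y+.5)/5+175-.5)
print('caps top',ray(c,*z(101,93),.097),ray(c,*z(138,430),.097))
s=r.capture('side')
red=ray(c,*z(101,93),.097); print(proj(s,red),proj(s,ray(c,*z(138,430),.097)))
print(proj(s,np.mean(B,0)))
E
```

```text
[[ 0.641  -0.3736  0.135 ]
 [ 0.6312 -0.5426  0.135 ]
 [ 0.432  -0.5308  0.135 ]
 [ 0.442  -0.3613  0.135 ]] [ 0.5365 -0.4521  0.135 ]
out yaw 86.65836005172552 -3.4620758087505923 0.16955049158774796 0.19947024544841485
[[ 0.5966 -0.3176  0.1   ]
 [ 0.4948 -0.3116  0.1   ]] [ 0.5457 -0.3146  0.1   ] -3.3712832845517755
caps top [ 0.6049 -0.027   0.097 ] [ 0.4735 -0.0442  0.097 ]
[291.7663 265.1812] [368.9223 264.4187]
[339.6772 169.0315]
```

```bash
python3 - <<'E'
import cv2
a=cv2.imread('pics/side0.png')
cv2.imwrite('pics/z3.png',cv2.resize(a[250:320,270:400],None,fx=5,fy=5,interpolation=cv2.INTER_CUBIC))
cv2.imwrite('pics/z4.png',cv2.resize(a[95:195,290:410],None,fx=5,fy=5,interpolation=cv2.INTER_CUBIC))
E
```

```text
(no output)
```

View pics/z3.png

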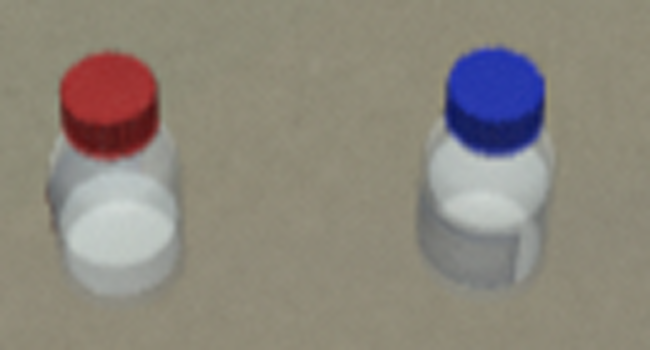

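View pics/z4.png

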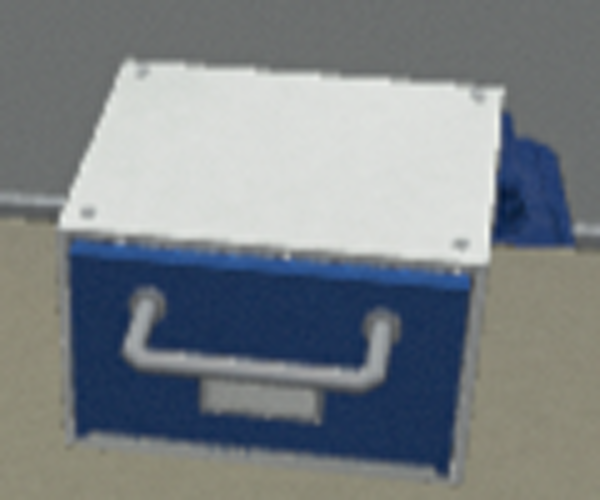

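```bash
cat >> h.py <<'E'
from scipy.spatial.transform import Rotation as Ro
def plan(p,yaw=None):
    s=r.sense(); R=np.array(s['ee_rot']); t=R.T@(np.array(p)-s['tcp_pos'])/.025
    w=np.zeros(3)
    if yaw is not None:
        a=np.radians(yaw); x=np.array([np.cos(a),np.sin(a),0]); z=np.array([0,0,-1.]); G=np.stack([x,np.cross(z,x),z],1)
        w=np.degrees(Ro.from_matrix(R.T@G).as_rotvec())/5
    print('t',np.round(s['time_s'],2),'pos',np.round(s['tcp_pos'],4),'plan',np.round(t,2),np.round(w,2))
E
python3 - <<'E'
from h import *
plan((.217,.586,.33)); plan((.5455,-.315,.33),-3.4)
E
```

```text
t 1.0 pos [0.2171 0.5861 0.2226] plan [-0.   0.  -4.3] [0. 0. 0.]
t 1.0 pos [0.2171 0.5861 0.2226] plan [24.84 29.23 -4.3 ] [-0.    0.   -3.39]
```

play_rows(
  deltas=[
    [0,0,-2,0,0,0,34],
    [0,0,-4.3,0,0,0,34],
    [24.8,29.2,-4.3,0,0,-3.4,34],
    [24.8,29.2,-4.3,0,0,-3.4,34],
    [24.8,29.2,-4.3,0,0,-3.4,34],
    [24.8,29.2,-4.3,0,0,-3.4,34],
    [24.8,29.2,-4.3,0,0,-3.4,34],
    [24.8,29.2,-4.3,0,0,-3.4,34],
    [24.8,29.2,-4.3,0,0,-3.4,34],
    [24.8,29.2,-4.3,0,0,-3.4,34],
    [24.8,29.2,-4.3,0,0,-3.4,34],
    [24.8,29.2,-4.3,0,0,-3.4,34],
  ],
)

```text
time_s: 2.2
tcp_pos: [0.3883, 0.1143, 0.327]
ee_rot: [[0.998, -0.057, 0.001], [-0.057, -0.998, 0.001], [0.001, -0.001, -1.0]]
wrist_force: [1.3, 0.4, 0.3]
gripper_width: 0.391
```

```bash
python3 - <<'E'
from h import *
plan((.5455,-.315,.2),-3.4); print(r.sense()['joints'])
E
```

```text
t 2.2 pos [0.3883 0.1143 0.327 ] plan [ 7.25 16.79  5.07] [-0.01 -0.02  0.02]
[ 3.96615245e+01 -4.12647738e+00 -1.65225404e+01  5.51833294e-03
 -7.75052239e+01  4.70562661e+01]
```

play_rows(
  deltas=[
    [7.2,16.8,0,0,0,0,34],
    [7.2,16.8,0,0,0,0,34],
    [7.2,16.8,0,0,0,0,34],
    [7.2,16.8,0,0,0,0,34],
    [7.2,16.8,0,0,0,0,34],
    [7.2,16.8,0,0,0,0,34],
    [7.2,16.8,0,0,0,0,34],
    [7.2,16.8,0,0,0,0,34],
    [7.2,16.8,0,0,0,0,34],
    [7.2,16.8,5,0,0,0,34],
    [7.2,16.8,5,0,0,0,34],
    [7.2,16.8,5,0,0,0,34],
  ],
)

```text
time_s: 3.4
tcp_pos: [0.5412, -0.3132, 0.1962]
ee_rot: [[0.998, -0.06, -0.007], [-0.06, -0.998, 0.004], [-0.007, -0.003, -1.0]]
wrist_force: [-0.2, 1.3, -1.4]
gripper_width: 0.394
```

```bash
python3 - <<'E'
from h import *
shot('side','s1');shot('top','t1')
plan((.5455,-.315,.085),-3.4); print(r.sense()['wrist_force'])
E
```

```text
t 3.5 pos [ 0.5409 -0.3128  0.1964] plan [0.23 0.09 4.45] [-0.04  0.11  0.  ]
[-0.25451011  0.07598982 -0.45030632]
```

View pics/s1.png

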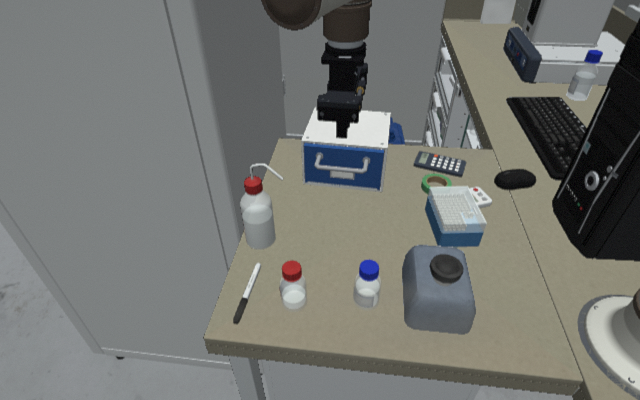

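View pics/t1.png

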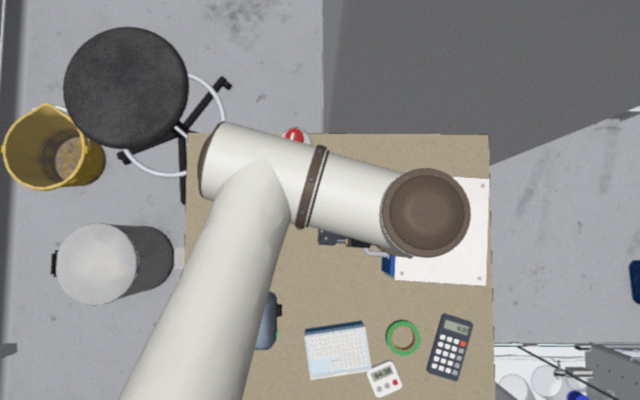

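The side view shows the open fingers at about (342,130), above the handle. The top view is blocked by the arm. Next I descend onto the bar.

play_rows(
  deltas=[
    [0.2,0.1,1,0,0.1,0,34],
    [0.2,0.1,2,0,0.1,0,34],
    [0.2,0.1,3,0,0.1,0,34],
    [0.2,0.1,3.8,0,0.1,0,34],
    [0.2,0.1,4.4,0,0.1,0,34],
    [0.2,0.1,4.4,0,0.1,0,34],
  ],
)

```text
time_s: 4.1
tcp_pos: [0.5484, -0.3161, 0.0914]
ee_rot: [[0.998, -0.058, 0.008], [-0.058, -0.998, -0.0], [0.008, -0.0, -1.0]]
wrist_force: [0.4, 0.7, 0.2]
gripper_width: 0.394
```

```bash
python3 - <<'E'
from h import *
c=shot('side','s2'); cv2.imwrite('pics/s2z.png',cv2.resize(cv2.imread('pics/s2.png')[60:200,280:420],None,fx=4,fy=4,interpolation=cv2.INTER_CUBIC))
plan((.5455,-.315,.085),-3.4); print(r.sense()['wrist_force'])
E
```

```text
t 4.15 pos [ 0.5493 -0.3165  0.0927] plan [-0.16 -0.05  0.31] [ 0.01 -0.11  0.02]
[ 0.27576966 -0.10839752  0.0861393 ]
```

View pics/s2z.png

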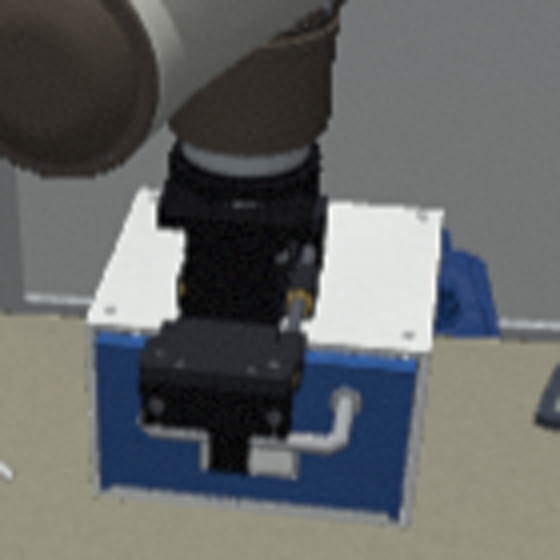

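The fingers straddle the bar, with no contact force. I go down another 7 mm and close.

play_rows(
  deltas=[
    [-0.1,0,0.3,0,-0.1,0,34],
    [-0.1,0,0.3,0,-0.1,0,34],
    [-0.1,0,0.3,0,-0.1,0,0],
    [-0.1,0,0.3,0,-0.1,0,0],
    [-0.1,0,0.3,0,-0.1,0,0],
    [-0.1,0,0.3,0,-0.1,0,0],
    [-0.1,0,0.3,0,-0.1,0,0],
  ],
)

```text
time_s: 4.85
tcp_pos: [0.5461, -0.316, 0.0842]
ee_rot: [[0.998, -0.058, 0.0], [-0.058, -0.998, 0.0], [0.0, -0.0, -1.0]]
wrist_force: [0.0, 1.0, 1.5]
gripper_width: 0.104
```

play_rows(
  deltas=[
    [0,-0.1,0,0,0,0,0],
    [0,-0.3,0,0,0,0,0],
    [0,-0.6,0,0,0,0,0],
    [0,-0.9,0,0,0,0,0],
    [0,-1.2,0,0,0,0,0],
    [0,-1.5,0,0,0,0,0],
    [0,-1.8,0,0,0,0,0],
    [0,-2.1,0,0,0,0,0],
    [0,-2.4,0,0,0,0,0],
    [0,-2.7,0,0,0,0,0],
    [0,-3.0,0,0,0,0,0],
    [0,-3.3,0,0,0,0,0],
  ],
)

```text
time_s: 6.05
tcp_pos: [0.551, -0.2332, 0.0842]
ee_rot: [[0.998, -0.058, 0.001], [-0.058, -0.998, -0.0], [0.001, 0.0, -1.0]]
wrist_force: [0.6, -2.5, 2.7]
gripper_width: 0.105
```

play_rows(
  deltas=[
    [0,-0.3,0,0,0,0,0],
    [0,-0.6,0,0,0,0,0],
    [0,-0.8,0,0,0,0,0],
    [0,-1.0,0,0,0,0,0],
    [0,-1.15,0,0,0,0,0],
    [0,-1.2,0,0,0,0,0],
    [0,-1.2,0,0,0,0,0],
    [0,-1.2,0,0,0,0,0],
  ],
)

```text
time_s: 6.85
tcp_pos: [0.5528, -0.2033, 0.0842]
ee_rot: [[0.998, -0.058, 0.001], [-0.058, -0.998, 0.001], [0.001, -0.001, -1.0]]
wrist_force: [-0.2, 2.0, 5.3]
gripper_width: 0.101
```

play_rows(
  deltas=[
    [0,0,0,0,0,0,30],
    [0,0,0,0,0,0,30],
    [0,0,0,0,0,0,30],
    [0,0,-1,0,0,0,30],
    [0,0,-2,0,0,0,30],
    [0,0,-4,0,0,0,30],
    [0,0,-6,0,0,0,30],
    [0,-1,-6.5,0,0,0,52],
    [0,-3,-6.5,0,0,0,52],
    [0,-5,-6.5,0,0,0,52],
  ],
)

```text
time_s: 7.85
tcp_pos: [0.5592, -0.0782, 0.2465]
ee_rot: [[0.998, -0.061, 0.0], [-0.061, -0.998, 0.001], [-0.0, -0.001, -1.0]]
wrist_force: [1.5, -0.3, -0.9]
gripper_width: 0.526
```

```bash
python3 - <<'E'
from h import *
np.set_printoptions(precision=4,suppress=True)
for cam in('side','top'):
    c=shot(cam,cam+'3')
    for n in['drawer_handle','red_center','blue_center','mat_top','mate_center']:
        print(n,[(np.round(d['centre'],4),round(d['score'],2)) for d in r.spot_in(cam,n)][:3])
plan((.604,-.026,.17),-3.4); print(r.sense()['gripper_width'])
E
```

```text
drawer_handle [(array([ 0.5246, -0.2444,  0.0691]), 0.85)]
red_center [(array([ 0.6024, -0.0074,  0.0583]), 0.87)]
blue_center [(array([ 0.4757, -0.0274,  0.0559]), 0.65), (array([ 0.6026, -0.0104,  0.0579]), 0.29)]
mat_top [(array([ 0.5244, -0.2452,  0.0715]), 0.58)]
mate_center []
drawer_handle []
red_center []
blue_center [(array([ 0.4788, -0.0491,  0.0675]), 0.86)]
mat_top [(array([ 0.5   , -0.3233,  0.0244]), 0.72)]
mate_center [(array([ 0.5853, -0.3229,  0.1006]), 0.66), (array([ 0.5643, -0.2914,  0.0424]), 0.35)]
t 8.45 pos [ 0.5596 -0.0799  0.2463] plan [ 1.64 -2.26  3.05] [ 0.  0. -0.]
0.5948188980999422
```

View pics/side3.png

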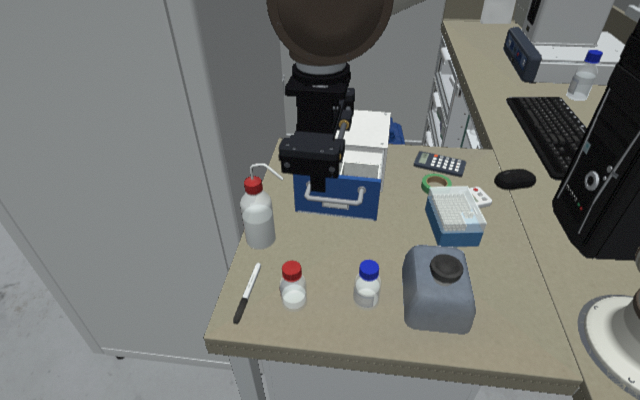

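View pics/top3.png

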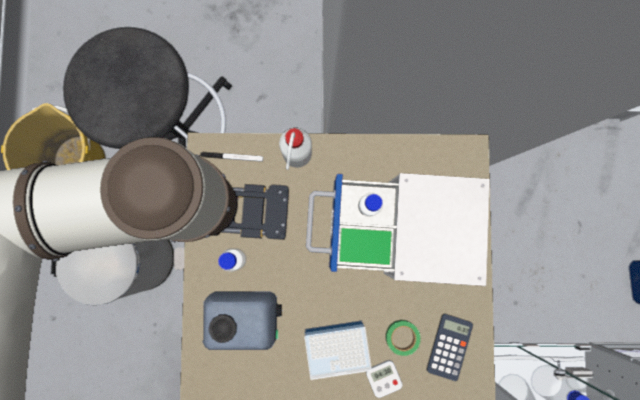

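The drawer is open about 112 mm. The mat lies in the near compartment (pixels 338–394, 225–266) and the mate bottle stands at (372,203). I'll fit the mat.

```bash
python3 - <<'E'
from h import *
np.set_printoptions(precision=4,suppress=True)
c=r.capture('top'); a=c['pixels']; b=a.astype(int)
m=((b[...,1]>b[...,0]+40)&(b[...,1]>b[...,2]+40)); m[:,:325]=0; m[:,400:]=0;m[290:]=0
cnt=max(cv2.findContours(m.astype(np.uint8),0,2)[0],key=cv2.contourArea)
R=cv2.boxPoints(cv2.minAreaRect(cnt)); P=np.array([ray(c,*q,.025) for q in R]); print(R,P,P.mean(0))
u=np.array([.0593,.998]);v=np.array([.998,-.0593]); o=np.array([.5365,-.4521])
print('cab x,y',[(-(p[:2]-o)@u,(p[:2]-o)@v) for p in P])
cv2.imwrite('pics/z5.png',cv2.resize(a[165:285,300:420,::-1],None,fx=4.9,fy=4.9,interpolation=cv2.INTER_CUBIC))
E
```

```text
[[338.8673 260.9911]
 [341.0974 227.5399]
 [391.4071 230.8939]
 [389.177  264.3452]] [[ 0.4697 -0.2652  0.025 ]
 [ 0.54   -0.27    0.025 ]
 [ 0.5334 -0.3767  0.025 ]
 [ 0.463  -0.3713  0.025 ]] [ 0.5015 -0.3208  0.025 ]
cab x,y [(np.float64(-0.18253098191913822), np.float64(-0.07779171834005204)), (np.float64(-0.18197236242491147), np.float64(-0.007263215862501539)), (np.float64(-0.07510436159070713), np.float64(-0.007579377148100393)), (np.float64(-0.07631406634871478), np.float64(-0.07811248990565853))]
```

View pics/z5.png

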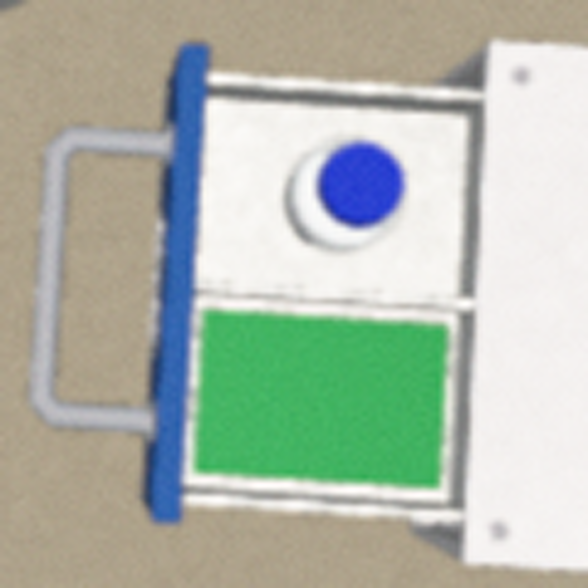

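```bash
python3 - <<'E'
from h import *
plan((.604,-.026,.17),-93.4)
E
```

```text
t 8.5 pos [ 0.5596 -0.0797  0.2463] plan [ 1.65 -2.25  3.05] [ 0.  0. 18.]
```

play_rows(
  deltas=[
    [1.6,-2.2,0,0,0,18,60],
    [1.6,-2.2,0,0,0,18,60],
    [1.6,-2.2,0,0,0,18,60],
    [1.6,-2.2,0,0,0,18,60],
    [1.6,-2.2,0,0,0,18,60],
    [1.6,-2.2,0,0,0,18,60],
    [1.6,-2.2,0,0,0,18,60],
    [1.6,-2.2,0,0,0,18,60],
    [1.6,-2.2,0,0,0,18,60],
    [1.6,-2.2,1,0,0,18,60],
    [1.6,-2.2,2,0,0,18,60],
    [1.6,-2.2,3,0,0,18,60],
  ],
)

```text
time_s: 9.7
tcp_pos: [0.6029, -0.0267, 0.1708]
ee_rot: [[-0.06, -0.998, 0.001], [-0.998, 0.06, 0.0], [-0.0, -0.001, -1.0]]
wrist_force: [-0.2, -0.4, -0.2]
gripper_width: 0.695
```

play_rows(
  deltas=[
    [0,0,0,0,0,0,60],
    [0,0,0,0,0,0,60],
    [0,0,0,0,0,0,60],
  ],
)

```text
time_s: 10.0
tcp_pos: [0.604, -0.0265, 0.1732]
ee_rot: [[-0.058, -0.998, 0.003], [-0.998, 0.058, 0.0], [-0.0, -0.003, -1.0]]
wrist_force: [0.9, -0.4, 0.2]
gripper_width: 0.69
```

```bash
python3 - <<'E'
from h import *
c=shot('side','s4'); cv2.imwrite('pics/s4z.png',cv2.resize(cv2.imread('pics/s4.png')[150:330,220:420],None,fx=3,fy=3,interpolation=cv2.INTER_CUBIC))
plan((.604,-.026,.076),-93.4)
E
```

```text
t 10.05 pos [ 0.6039 -0.0264  0.1733] plan [-0.02  0.01  3.89] [-0.04  0.01  0.02]
```

View pics/s4z.png

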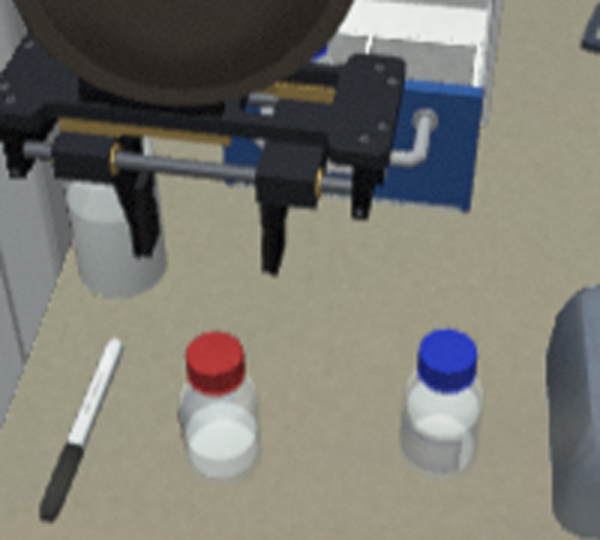

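The fingers are centred above the red cap. Now I descend and close.

play_rows(
  deltas=[
    [0,0,1,0,0,0,58],
    [0,0,2,0,0,0,58],
    [0,0,2.7,0,0,0,58],
    [0,0,3.3,0,0,0,58],
    [0,0,3.7,0,0,0,58],
    [0,0,3.9,0,0,0,58],
    [0,0,3.9,0,0,0,58],
  ],
)

```text
time_s: 10.75
tcp_pos: [0.603, -0.0264, 0.0741]
ee_rot: [[-0.058, -0.998, 0.0], [-0.998, 0.058, -0.0], [0.0, -0.0, -1.0]]
wrist_force: [-0.3, 0.1, 0.3]
gripper_width: 0.667
```

```bash
python3 - <<'E'
from h import *
c=shot('side','s5'); cv2.imwrite('pics/s5z.png',cv2.resize(cv2.imread('pics/s5.png')[190:330,220:420],None,fx=4,fy=4,interpolation=cv2.INTER_CUBIC))
plan((.604,-.026,.076),-93.4); print(r.sense()['wrist_force'])
E
```

```text
t 10.8 pos [ 0.6034 -0.0264  0.0746] plan [-0.02 -0.02 -0.06] [-0.01  0.    0.02]
[1.30403915 0.27847587 0.68203229]
```

View pics/s5z.png

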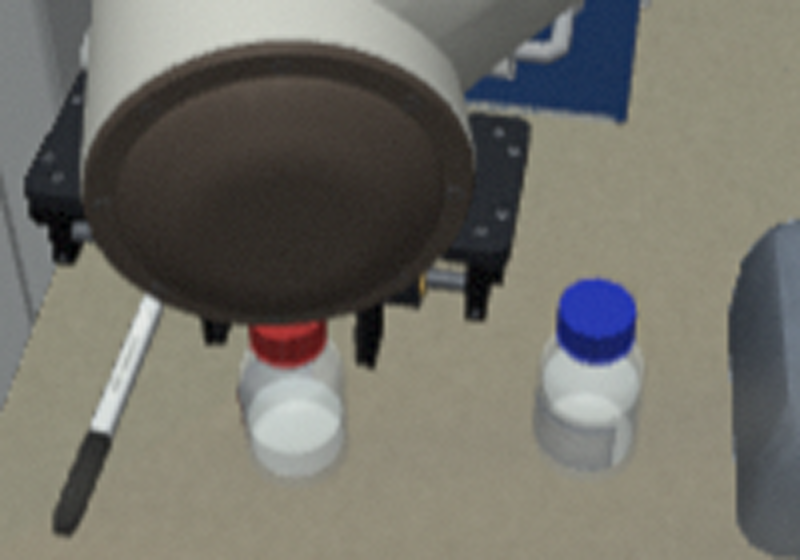

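play_rows(
  deltas=[
    [0,0,-0.1,0,0,0,20],
    [0,0,-0.1,0,0,0,20],
    [0,0,-0.1,0,0,0,20],
    [0,0,-0.1,0,0,0,20],
    [0,0,-0.1,0,0,0,20],
    [0,0,-0.1,0,0,0,20],
  ],
)

```text
time_s: 11.4
tcp_pos: [0.6033, -0.0264, 0.0768]
ee_rot: [[-0.058, -0.998, 0.001], [-0.998, 0.058, -0.0], [-0.0, -0.001, -1.0]]
wrist_force: [0.2, 0.3, 1.4]
gripper_width: 0.373
```

play_rows(
  deltas=[
    [0,0,-0.3,0,0,0,20],
    [0,0,-0.8,0,0,0,20],
    [0,0,-1.6,0,0,0,20],
    [0,0,-2.4,0,0,0,20],
    [0,0,-3.2,0,0,0,20],
    [0,0,-4,0,0,0,20],
    [0,0,-4.8,0,0,0,20],
    [0,0,-5.6,0,0,0,20],
    [0,0,-6.2,0,0,0,20],
    [0,0,-6.6,0,0,0,20],
    [0,0,-6.8,0,0,0,20],
  ],
)

```text
time_s: 12.5
tcp_pos: [0.6029, -0.0264, 0.2479]
ee_rot: [[-0.058, -0.998, 0.002], [-0.998, 0.058, 0.0], [-0.0, -0.002, -1.0]]
wrist_force: [0.1, 0.1, -1.6]
gripper_width: 0.375
```

```bash
python3 - <<'E'
from h import *
c=shot('side','s6')
plan((.502,-.318,.244),-93.4); print(r.sense()['wrist_force'],r.sense()['gripper_width']*87)
E
```

```text
t 12.55 pos [ 0.6031 -0.0264  0.248 ] plan [11.88  3.36  0.15] [-0.02  0.    0.02]
[ 1.17383968  0.13814154 -0.99152672] 32.7644921190252
```

View pics/s6.png

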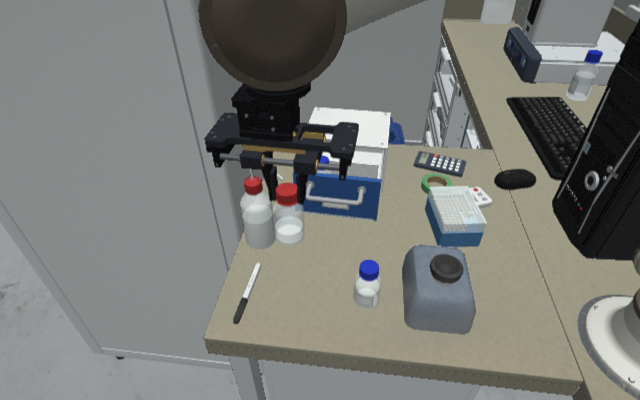

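The red bottle is held upright by its cap at (288,212). I move it over the mat, going inward early to stay clear of the wash bottle.

play_rows(
  deltas=[
    [0.5,0.6,0,0,0,0,20],
    [1.2,1.5,0,0,0,0,20],
    [2.2,2.4,0,0,0,0,20],
    [3.4,3.0,0,0,0,0,20],
    [4.8,3.35,0,0,0,0,20],
    [6.2,3.35,0,0,0,0,20],
    [7.6,3.35,0,0,0,0,20],
    [9,3.35,0,0,0,0,20],
    [10.2,3.35,0,0,0,0,20],
    [11.1,3.35,0,0,0,0,20],
    [11.6,3.35,0,0,0,0,20],
    [11.9,3.35,0,0,0,0,20],
  ],
)

```text
time_s: 13.75
tcp_pos: [0.5015, -0.3192, 0.2455]
ee_rot: [[-0.059, -0.998, -0.002], [-0.998, 0.059, 0.001], [-0.001, 0.002, -1.0]]
wrist_force: [-0.2, -1.0, -1.3]
gripper_width: 0.377
```

play_rows(
  deltas=[
    [0,0,0,0,0,0,20],
    [0,0,0,0,0,0,20],
    [0,0,0,0,0,0,20],
  ],
)

```text
time_s: 14.05
tcp_pos: [0.5022, -0.3176, 0.2466]
ee_rot: [[-0.057, -0.998, 0.0], [-0.998, 0.057, 0.0], [-0.0, -0.0, -1.0]]
wrist_force: [0.3, 0.6, -0.9]
gripper_width: 0.378
```

```bash
python3 - <<'E'
from h import *
c=shot('side','s7');shot('top','t7')
cv2.imwrite('pics/s7z.png',cv2.resize(cv2.imread('pics/s7.png')[50:230,220:420],None,fx=3,fy=3,interpolation=cv2.INTER_CUBIC))
plan((.502,-.318,.102),-93.4); print(r.sense()['wrist_force'],r.sense()['gripper_width']*87)
E
```

```text
t 14.15 pos [ 0.5022 -0.3178  0.2467] plan [0.01 0.01 5.79] [-0.    0.    0.03]
[-0.3358596   0.63334424 -1.43840448] 32.84709226819359
```

View pics/s7z.png

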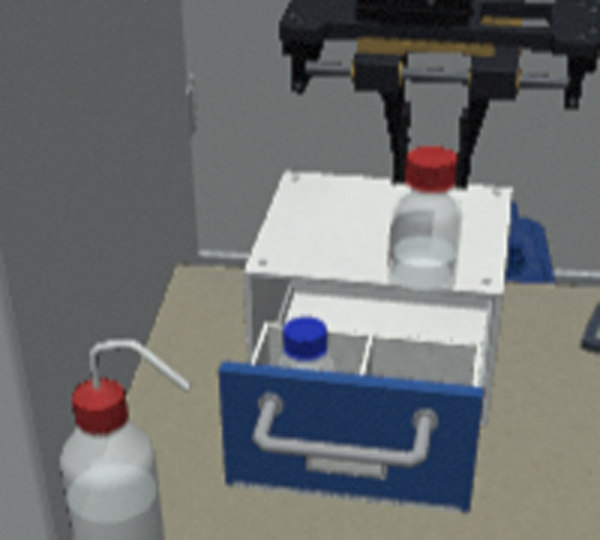

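View pics/t7.png

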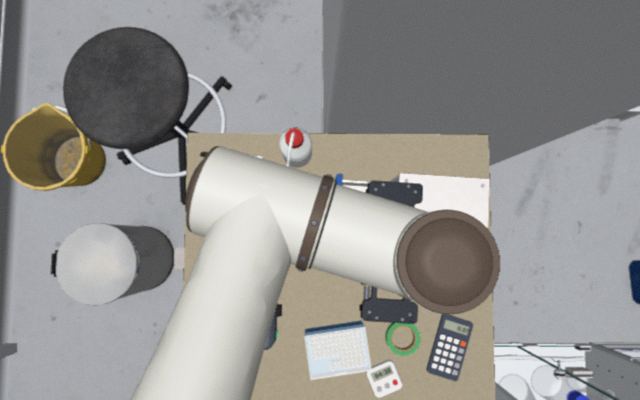

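play_rows(
  deltas=[
    [0,0,0.4,0,0,0,20],
    [0,0,1.0,0,0,0,20],
    [0,0,1.7,0,0,0,20],
    [0,0,2.4,0,0,0,20],
    [0,0,3.1,0,0,0,20],
    [0,0,3.8,0,0,0,20],
    [0,0,4.4,0,0,0,20],
    [0,0,4.8,0,0,0,20],
    [0,0,5.1,0,0,0,20],
    [0,0,5.3,0,0,0,20],
    [0,0,5.4,0,0,0,20],
    [0,0,5.4,0,0,0,20],
  ],
)

```text
time_s: 15.35
tcp_pos: [0.502, -0.3186, 0.1115]
ee_rot: [[-0.058, -0.998, 0.0], [-0.998, 0.058, -0.0], [0.0, -0.0, -1.0]]
wrist_force: [0.5, -0.3, -0.9]
gripper_width: 0.376
```

play_rows(
  deltas=[
    [0,0,0.1,0,0,0,20],
    [0,0,0.2,0,0,0,20],
    [0,0,0.3,0,0,0,20],
    [0,0,0.3,0,0,0,20],
    [0,0,0.3,0,0,0,20],
  ],
)

```text
time_s: 15.85
tcp_pos: [0.502, -0.3186, 0.1039]
ee_rot: [[-0.058, -0.998, -0.0], [-0.998, 0.058, -0.0], [0.0, 0.0, -1.0]]
wrist_force: [-0.3, 0.2, -1.2]
gripper_width: 0.376
```

```bash
python3 - <<'E'
from h import *
c=shot('side','s8')
cv2.imwrite('pics/s8z.png',cv2.resize(cv2.imread('pics/s8.png')[70:230,260:420],None,fx=3.7,fy=3.7,interpolation=cv2.INTER_CUBIC))
plan((.502,-.318,.102),-93.4); print(r.sense()['wrist_force'],r.sense()['gripper_width']*87)
E
```

```text
t 15.9 pos [ 0.502  -0.3186  0.104 ] plan [-0.02  0.    0.08] [-0.   -0.    0.01]
[ 0.14119247  0.71993014 -1.18658092] 32.663032396972746
```

View pics/s8z.png

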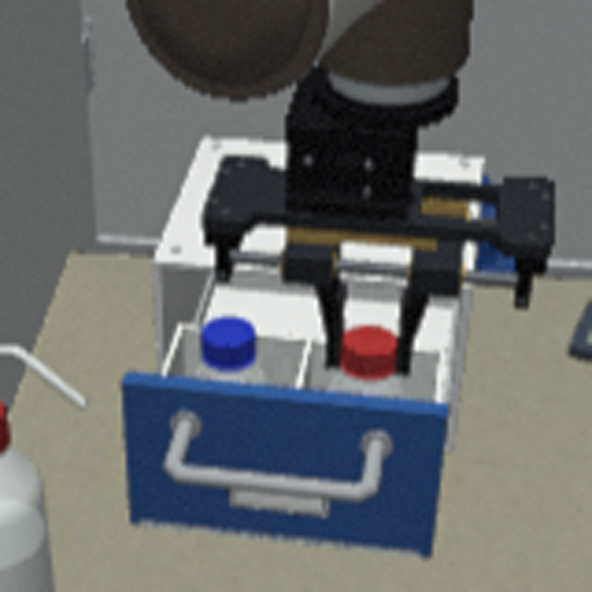

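The bottle still hangs free (Fz −1.2), about 2 mm above the mat. I lower it slowly.

play_rows(
  deltas=[
    [0,0,0.05,0,0,0,20],
    [0,0,0.1,0,0,0,20],
    [0,0,0.1,0,0,0,20],
    [0,0,0.1,0,0,0,20],
  ],
)

```text
time_s: 16.3
tcp_pos: [0.5022, -0.3187, 0.1018]
ee_rot: [[-0.058, -0.998, 0.001], [-0.998, 0.058, -0.0], [0.0, -0.001, -1.0]]
wrist_force: [0.8, -0.7, 0.7]
gripper_width: 0.375
```

Fz has changed to +0.7, so the bottle is in contact. I release it.

play_rows(
  deltas=[
    [0,0,0.02,0,0,0,36],
    [0,0,0.02,0,0,0,42],
    [0,0,0.02,0,0,0,48],
    [0,0,0.02,0,0,0,50],
    [0,0,0.02,0,0,0,50],
    [0,0,0.02,0,0,0,50],
  ],
)

```text
time_s: 16.9
tcp_pos: [0.5019, -0.3186, 0.1009]
ee_rot: [[-0.058, -0.998, -0.0], [-0.998, 0.058, 0.0], [-0.0, 0.0, -1.0]]
wrist_force: [0.6, 0.6, -0.3]
gripper_width: 0.573
```

play_rows(
  deltas=[
    [0,0,-0.3,0,0,0,50],
    [0,0,-0.8,0,0,0,50],
    [0,0,-1.6,0,0,0,50],
    [0,0,-2.6,0,0,0,50],
    [0,0,-3.8,0,0,0,50],
    [0,0,-5,0,0,0,50],
    [0,0,-6,0,0,0,50],
    [0,0,-6,0,0,0,50],
  ],
)

```text
time_s: 17.7
tcp_pos: [0.504, -0.3197, 0.2571]
ee_rot: [[-0.057, -0.998, 0.01], [-0.998, 0.057, -0.005], [0.004, -0.01, -1.0]]
wrist_force: [0.1, 0.3, -0.0]
gripper_width: 0.568
```

```bash
python3 - <<'E'
from h import *
c=shot('side','s9')
cv2.imwrite('pics/s9z.png',cv2.resize(cv2.imread('pics/s9.png')[70:230,260:420],None,fx=3.7,fy=3.7,interpolation=cv2.INTER_CUBIC))
plan((.555,-.14,.25),-3.4); print(r.sense()['wrist_force'],r.sense()['gripper_width']*87)
print(r.spot_in('side','red_center')); print(r.sense()['joints'])
E
```

```text
t 17.75 pos [ 0.5029 -0.319   0.2544] plan [-7.27 -1.66  0.17] [ -0.04  -0.07 -17.98]
[ 1.03465676  0.6392724  -0.54247798] 50.07490028769021
[{'centre': [0.5053, -0.3059, 0.1074], 'score': 0.72}]
[-1.68081396e+01  1.79209600e+01 -1.34903913e+00 -2.05327263e-02
 -7.05874550e+01  1.34805819e+01]
```

View pics/s9z.png

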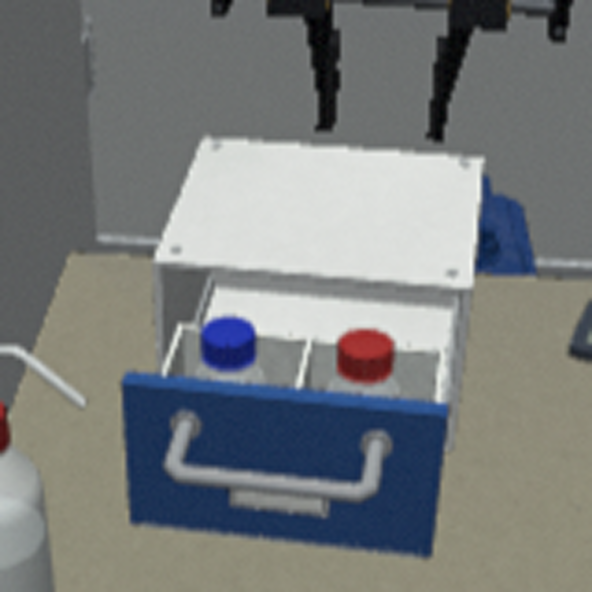

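Both bottles stand upright in the drawer, with the red cap at about (359,166) in the full image. Next I go back to the handle at its last position (0.5528, −0.2033).

```bash
python3 - <<'E'
from h import *
plan((.5528,-.2033,.25),-3.4)
E
```

```text
t 17.8 pos [ 0.5021 -0.3185  0.2524] plan [-4.72 -1.76  0.1 ] [ -0.02  -0.02 -17.99]
```

play_rows(
  deltas=[
    [-4.7,-1.75,0,0,0,-18,34],
    [-4.7,-1.75,0,0,0,-18,34],
    [-4.7,-1.75,0,0,0,-18,34],
    [-4.7,-1.75,0,0,0,-18,34],
    [-4.7,-1.75,0,0,0,-18,34],
    [-4.7,-1.75,0,0,0,-18,34],
    [-4.7,-1.75,0,0,0,-18,34],
    [-4.7,-1.75,0,0,0,-18,34],
    [-4.7,-1.75,0,0,0,-18,34],
    [-4.7,-1.75,0,0,0,-18,34],
    [-4.7,-1.75,0,0,0,-18,34],
    [-4.7,-1.75,0,0,0,-18,34],
  ],
)

```text
time_s: 19.0
tcp_pos: [0.5518, -0.2036, 0.2498]
ee_rot: [[0.998, -0.058, -0.002], [-0.058, -0.998, 0.001], [-0.003, -0.0, -1.0]]
wrist_force: [-0.3, 0.3, -0.2]
gripper_width: 0.388
```

play_rows(
  deltas=[
    [0,0,0,0,0,0,34],
    [0,0,0,0,0,0,34],
  ],
)

```text
time_s: 19.2
tcp_pos: [0.5522, -0.2038, 0.2505]
ee_rot: [[0.998, -0.059, -0.001], [-0.059, -0.998, 0.0], [-0.001, -0.0, -1.0]]
wrist_force: [0.5, 1.7, -0.1]
gripper_width: 0.394
```

```bash
python3 - <<'E'
from h import *
plan((.5528,-.2033,.0855),-3.4)
E
```

```text
t 19.2 pos [ 0.5522 -0.2038  0.2505] plan [ 0.03 -0.02  6.6 ] [-0.    0.01  0.  ]
```

play_rows(
  deltas=[
    [0,0,1,0,0,0,34],
    [0,0,2,0,0,0,34],
    [0,0,3,0,0,0,34],
    [0,0,4,0,0,0,34],
    [0,0,5,0,0,0,34],
    [0,0,5.8,0,0,0,34],
    [0,0,6.3,0,0,0,34],
    [0,0,6.6,0,0,0,34],
    [0,0,6.6,0,0,0,34],
  ],
)

```text
time_s: 20.1
tcp_pos: [0.5522, -0.2038, 0.0853]
ee_rot: [[0.998, -0.058, -0.001], [-0.058, -0.998, 0.0], [-0.001, -0.0, -1.0]]
wrist_force: [-1.4, 0.3, 0.7]
gripper_width: 0.393
```

play_rows(
  deltas=[
    [0,0,0,0,0,0,20],
    [0,0,0,0,0,0,14],
    [0,0,0,0,0,0,8],
    [0,0,0,0,0,0,0],
    [0,0,0,0,0,0,0],
    [0,0,0,0,0,0,0],
  ],
)

```text
time_s: 20.7
tcp_pos: [0.5528, -0.2038, 0.0866]
ee_rot: [[0.998, -0.058, 0.001], [-0.058, -0.998, -0.0], [0.001, 0.0, -1.0]]
wrist_force: [-0.6, 0.2, 3.2]
gripper_width: 0.104
```

The bar is gripped. I push gently.

play_rows(
  deltas=[
    [0,0.05,0,0,0,0,0],
    [0,0.15,0,0,0,0,0],
    [0,0.3,0,0,0,0,0],
    [0,0.5,0,0,0,0,0],
    [0,0.7,0,0,0,0,0],
    [0,0.9,0,0,0,0,0],
    [0,1.1,0,0,0,0,0],
    [0,1.3,0,0,0,0,0],
    [0,1.5,0,0,0,0,0],
    [0,1.7,0,0,0,0,0],
    [0,1.85,0,0,0,0,0],
    [0,1.95,0,0,0,0,0],
  ],
)

```text
time_s: 21.9
tcp_pos: [0.5499, -0.253, 0.0866]
ee_rot: [[0.998, -0.058, 0.001], [-0.058, -0.998, -0.0], [0.001, 0.0, -1.0]]
wrist_force: [-1.3, 2.4, 5.6]
gripper_width: 0.099
```

```bash
python3 - <<'E'
from h import *
c=shot('side','s10')
cv2.imwrite('pics/s10z.png',cv2.resize(cv2.imread('pics/s10.png')[70:230,260:420],None,fx=3.7,fy=3.7,interpolation=cv2.INTER_CUBIC))
print(r.sense()['tcp_pos'],r.sense()['wrist_force'])
E
```

```text
[ 0.5498944  -0.25339783  0.08656763] [-0.58689121 -0.02276884  5.41341318]
```

View pics/s10z.png

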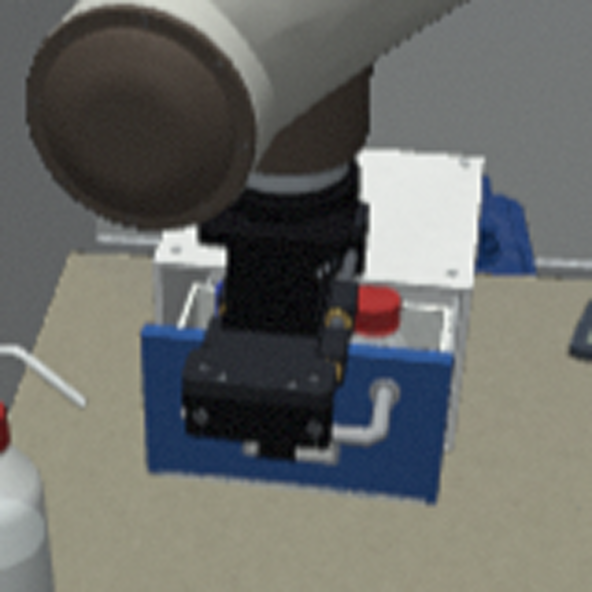

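The drawer is half shut and the red bottle is still upright. I continue.

play_rows(
  deltas=[
    [0,0.1,0,0,0,0,0],
    [0,0.25,0,0,0,0,0],
    [0,0.45,0,0,0,0,0],
    [0,0.65,0,0,0,0,0],
    [0,0.85,0,0,0,0,0],
    [0,1.05,0,0,0,0,0],
    [0,1.25,0,0,0,0,0],
    [0,1.45,0,0,0,0,0],
    [0,1.65,0,0,0,0,0],
    [0,1.85,0,0,0,0,0],
    [0,2.0,0,0,0,0,0],
    [0,2.1,0,0,0,0,0],
  ],
)

```text
time_s: 23.15
tcp_pos: [0.5468, -0.3055, 0.0866]
ee_rot: [[0.998, -0.058, 0.001], [-0.058, -0.998, -0.001], [0.001, 0.001, -1.0]]
wrist_force: [-1.0, 1.9, 5.4]
gripper_width: 0.101
```

play_rows(
  deltas=[
    [0,0.1,0,0,0,0,0],
    [0,0.2,0,0,0,0,0],
    [0,0.3,0,0,0,0,0],
    [0,0.4,0,0,0,0,0],
    [0,0.45,0,0,0,0,0],
    [0,0.45,0,0,0,0,0],
  ],
)

```text
time_s: 23.75
tcp_pos: [0.5461, -0.3168, 0.0866]
ee_rot: [[0.998, -0.058, 0.001], [-0.058, -0.998, -0.001], [0.001, 0.001, -1.0]]
wrist_force: [-0.7, 0.4, 5.2]
gripper_width: 0.104
```

No force from the stop yet, so I continue in small steps.

play_rows(
  deltas=[
    [0,0.05,0,0,0,0,0],
    [0,0.1,0,0,0,0,0],
    [0,0.1,0,0,0,0,0],
    [0,0.1,0,0,0,0,0],
  ],
)

```text
time_s: 24.15
tcp_pos: [0.546, -0.3191, 0.0866]
ee_rot: [[0.998, -0.058, 0.001], [-0.058, -0.998, -0.001], [0.001, 0.001, -1.0]]
wrist_force: [-0.4, -0.3, 5.4]
gripper_width: 0.097
```

play_rows(
  deltas=[
    [0,0.05,0,0,0,0,0],
    [0,0.1,0,0,0,0,0],
    [0,0.1,0,0,0,0,0],
    [0,0.1,0,0,0,0,0],
  ],
)

```text
time_s: 24.55
tcp_pos: [0.5458, -0.3216, 0.0866]
ee_rot: [[0.998, -0.058, 0.001], [-0.058, -0.998, -0.001], [0.001, 0.001, -1.0]]
wrist_force: [-1.0, 0.8, 5.1]
gripper_width: 0.103
```

play_rows(
  deltas=[
    [0,0.05,0,0,0,0,0],
    [0,0.1,0,0,0,0,0],
    [0,0.1,0,0,0,0,0],
    [0,0.1,0,0,0,0,0],
  ],
)

```text
time_s: 24.95
tcp_pos: [0.5458, -0.3219, 0.0866]
ee_rot: [[0.998, -0.058, 0.0], [-0.058, -0.998, 0.002], [0.0, -0.002, -1.0]]
wrist_force: [-1.1, 7.9, 7.9]
gripper_width: 0.104
```

play_rows(
  deltas=[
    [0,0.05,0,0,0,0,0],
    [0,0.1,0,0,0,0,0],
    [0,0.1,0,0,0,0,0],
    [0,0.1,0,0,0,0,0],
  ],
)

```text
time_s: 25.35
tcp_pos: [0.5458, -0.322, 0.0866]
ee_rot: [[0.998, -0.058, -0.0], [-0.058, -0.998, 0.005], [-0.0, -0.005, -1.0]]
wrist_force: [-0.9, 16.4, 10.3]
gripper_width: 0.1
```

The stop is reached: 16 N at y = −0.322. I relax, release and lift away.

play_rows(
  deltas=[
    [0,-0.15,0,0,0,0,0],
    [0,-0.15,0,0,0,0,8],
    [0,-0.15,0,0,0,0,20],
    [0,-0.15,0,0,0,0,30],
    [0,-0.15,0,0,0,0,30],
    [0,-0.15,0,0,0,0,30],
    [0,-0.15,-1,0,0,0,30],
    [0,-0.15,-2.5,0,0,0,30],
    [0,-0.15,-4,0,0,0,30],
    [0,-0.15,-6,0,0,0,30],
  ],
)

```text
time_s: 26.35
tcp_pos: [0.5443, -0.322, 0.2351]
ee_rot: [[0.998, -0.059, -0.005], [-0.059, -0.998, 0.002], [-0.005, -0.002, -1.0]]
wrist_force: [1.2, 0.2, -0.3]
gripper_width: 0.343
```

play_rows(
  deltas=[
    [0,-1.5,0,0,0,0,30],
    [0,-3,0,0,0,0,30],
    [0,-5,0,0,0,0,30],
    [0,-7,0,0,0,0,30],
    [0,-9,0,0,0,0,30],
    [0,-9,0,0,0,0,30],
  ],
)

```text
time_s: 26.95
tcp_pos: [0.5589, -0.0931, 0.236]
ee_rot: [[0.999, -0.052, 0.0], [-0.052, -0.999, 0.001], [0.0, -0.001, -1.0]]
wrist_force: [0.0, -0.5, 0.3]
gripper_width: 0.349
```

```bash
python3 - <<'E'
from h import *
c=shot('side','s11')
cv2.imwrite('pics/s11z.png',cv2.resize(cv2.imread('pics/s11.png')[70:230,260:420],None,fx=3.7,fy=3.7,interpolation=cv2.INTER_CUBIC))
c=shot('top','t11')
cv2.imwrite('pics/t11z.png',cv2.resize(cv2.imread('pics/t11.png')[165:295,345:495],None,fx=4,fy=4,interpolation=cv2.INTER_CUBIC))
print(r.sense()['tcp_pos'],r.sense()['wrist_force'],r.sense()['time_s'])
for n in('blue_center','wash_center'):print(r.spot_in('side',n)[:1])
E
```

```text
[ 0.55867673 -0.09671413  0.23587918] [ 0.40298188 -0.42560994 -0.3764417 ] 27.05
[{'centre': [0.4751, -0.0276, 0.0582], 'score': 0.93}]
[{'centre': [0.6939, -0.152, 0.0939], 'score': 0.58}]
```

View pics/s11z.png

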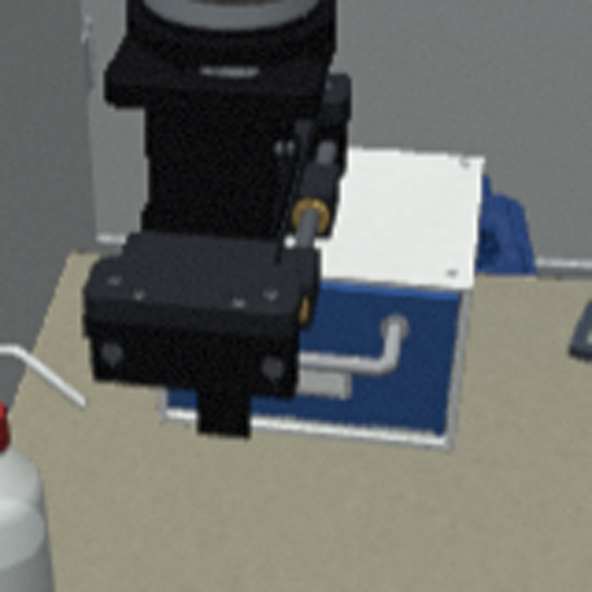

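View pics/t11z.png

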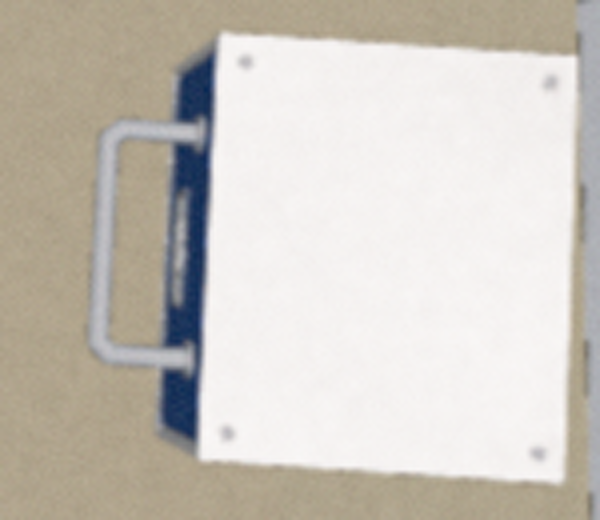

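The drawer front is now flush with the roof edge and the light top edge no longer shows. I let the arm settle and hand in.

play_rows(
  deltas=[
    [0,0,0,0,0,0,30],
    [0,0,0,0,0,0,30],
    [0,0,0,0,0,0,30],
  ],
)

```text
time_s: 27.45
tcp_pos: [0.5585, -0.0987, 0.2358]
ee_rot: [[0.998, -0.06, -0.0], [-0.06, -0.998, -0.0], [-0.0, 0.0, -1.0]]
wrist_force: [-0.7, 0.1, 0.1]
gripper_width: 0.343
```

```bash
python3 -c "
from station import r
print(r.finish_job())"
```

```text
the job is handed in; nothing more can be done
None
```

I opened the drawer about 112 mm, set the red-capped bottle upright on the mat, pushed the drawer shut against its stop and handed the job in at 27.5 s. The hand-in reports no verdict.

**Drawer:** In the last pictures its front is flush with the roof edge. I pushed until the wrist force reached about 16 N, with the handle at y = −0.322, which matches the computed shut position. The handle started about 7 mm further out than that, so the drawer was probably slightly ajar at the start.

**Red bottle:** I lowered it until the wrist force showed contact, then opened the fingers. It was released 2 to 3 mm from the measured mat centre. Both bottles in the drawer stood upright after release. Half-way through closing, the red one was still upright, but the gripper hid most of the mate bottle. Neither can be seen now that the drawer is shut, so I could not check them at the end.

**Bystanders:** The other blue-capped bottle and the wash bottle were found within about 4 mm of their first readings, which is the detector's own accuracy. The arm ended clear of everything.

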